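# Shut the weight case and the bench drawers

## Task

The weighing is done and the bench is to be closed up against dust: with the fingertips only, push the lid of the wooden weight case down until it is fully shut, and push both open drawers of the grey metal drawer box fully home, in any order. Only push; do not grip the lid, the drawers or their knobs, and leave the brass weight, the beaker and the sample jar that stand nearby undisturbed.

Things in the scene. Friction and masses are not known exactly. Their poses are not given: they have to be found in the camera images.
- weight_case: Wooden weight case, fixed to the bench, 49 mm high without its lid. Origin on the bench under the case; at yaw 0 its front faces the robot (-x) and its hinge is at the back (+x). Its box runs from x = -72 to +58 mm and y = -110 to +110 mm in its own frame. The small weights inside are fixed and stay below the lid. Position and yaw vary.
- weight_case_lid (a joint): Hinge of the case's lid, rad: 0 is fully shut, 1.57 upright, 1.81 the stop, leaning back. It starts between about 1.3 and 1.75. The hinge is stiff (friction about 0.3 N m at any angle): the lid does not fall, it stays where it is left and must be pushed all the way down, with roughly 2 to 5 N at 100 mm from the hinge.
- lid_hinge (a point): Point on the lid's hinge axis, in the middle of the case's width: 59.5 mm behind the case's origin (+x of the case) and 49 mm above the bench. The axis runs along the case's y. Fixed to the case.
- lid_outer_edge (a point): Middle of the lid's free edge, on its outer face (on top when shut, turned away from the robot when upright). Lid: flat board 9 mm thick, 220 mm wide, reaching 132 mm from hinge axis to this edge; shut, its top is 58 mm above the bench; upright, its edge is at about 180 mm. Site axes turn with the lid: z out of the outer face, x towards the hinge. A thin catch 30 mm wide hangs from the edge.
- drawer_box: Grey metal drawer box, fixed to the bench, 170 mm deep (x) by 210 mm wide (y) by 125 mm high, two drawers one above the other. Origin on the bench under the box; at yaw 0 the drawer fronts face the robot (-x); a shut drawer's front lies at x = -76 mm in the box's frame, flush with the box. Position and yaw vary.
- drawer_box_drawer1 (a joint): Slide of the upper drawer, m: 0 is fully home, grows as the drawer comes out towards the box's -x; stop at 0.11. Starts between about 0.03 and 0.07. Friction about 1.5 N; it stays where it is left.
- drawer_box_drawer0 (a joint): Slide of the lower drawer, m: the same as for the upper drawer.
- upper_front (a point): Centre of the upper drawer's front face (198 mm wide, 52 mm high, 4 mm thick sheet), 92 mm above the bench; moves with the drawer. Axes parallel to the box's, -x points out of the face.
- lower_front (a point): The same for the lower drawer, 32 mm above the bench.
- upper_knob (a point): Middle of the upper drawer's knob, a round stub of 19 mm diameter that stands 18 mm out of the centre of the front; this point is 9 mm in front of the face.
- lower_knob (a point): The same for the lower drawer.
- weight_0: Loose brass weight with a knob, 29 mm diameter, 44 mm high, standing on the bench; origin at its underside. Not to be disturbed.
- beaker_1: Loose glass beaker, 54 mm diameter, 65 mm high, standing on the bench; origin at its underside. Not to be disturbed.
- sample_jar_2: Loose sample jar with a screw lid, 49 mm diameter, 58 mm high, standing on the bench; origin at its underside. Not to be disturbed. Weight, beaker and jar swap places from run to run.

How it is judged:
By the outcome, as a careful person would: the job done as asked, in the order asked, and still so for the second after the job is handed in, with the robot touching nothing.
It also fails if it takes over 66 s, if anything falls off the work surface, if the arm or the gripper's body presses on something with over 40 N, if the wrist force passes 120 N, or if a joint passes its speed limit or range.

## Robot

A 6-joint arm with a two-finger parallel gripper is mounted at the origin on a cart in front of the work surface, level with it; the furniture and walls round the work are solid. World frame = base frame: x ahead of the robot, y to its left, z up, the work surface at z = 0. Lengths are in m, angles in rad, forces in N, time in s.
With the tool pointing down it reaches from about 0.25 to 0.775 m from the base axis. Payload 4 kg.
Tool frame: the origin (TCP) lies on the centre line of the jaws, within the pads' length; the fingertips stand 17 mm ahead of it and the grasp point (between the pads) lies 2 mm behind it; z points along the fingers, y is the line along which they close (so a half turn about z gives the same grasp; the last joint's range is limited). The gripper opens to 94 mm and grips with 3 to 60 N. Pads are 16 mm wide; open, the fingers measure 119 mm over their backs; the gripper's body (75 mm by 177 mm) begins 78 mm behind the grasp point.
Start: joints at [-1.253, 0.087, 1.371, -0, 1.684, -0.103], TCP at [0.225, -0.502, 0.223] pointing down, gripper open.
Joint ranges: [-3.1, 3.1], [-0.76, 2.03], [0.27, 2.55], [-1.08, 4.22], [0.17, 2.65], [-2.57, 2.57]. Speed limits (rad/s): [2.79, 2.79, 3.14, 3.14, 3.14, 3.14].

## Interface

Orientations are given as [roll, pitch, yaw] about the fixed x, y, z axes, in that order (R = Rz(yaw) Ry(pitch) Rx(roll)).
In Python, from bench import robot gives the robot as it stands.
- The arm moves only by the tool servo_tool, never from a script. Its argument "plan" is a list of rows, each a list of 7 numbers: the shift along the tool's x, y, z normalised to -1 to 1, where 1 is 0.1 m, then the turn, a rotation vector about the tool's x, y, z normalised to -1 to 1, where 1 is pi/2 rad, then the finger opening in mm, from 0 to 94. In form: [[x, y, z, ax, ay, az, gripper], ...]. A call has 1 to 12 rows; each row is the pose to reach, as a shift and turn from the pose commanded when the call began, along the tool's axes at that moment; what a row does not reach only later rows make up. A row lasts 1/12 s, in which the tool goes at most 41.7 mm and 7.16 degrees, less where a joint would pass 70% of its speed; a pose out of reach is approached as far as the arm can. A call with a number of a shift or a turn outside -1 to 1 is refused whole. A call with a gripper value outside its range is refused whole. The fingers move at their own pace and stop on an object; the grip force is fixed at half the most. Time passes only in rows, so rows that repeat a pose let the fingers close. It gives the time, the measured TCP pose, the force, the opening and the grip force at its end, in the units of the state.
- robot.get_obs(): the state, without advancing time (a new reading comes with each control period).
- robot.snapshot(name): name is "scene" or "top" or "wrist"; returns the picture (420x560x3 uint8, red, green, blue); there is no depth.
- robot.camera_params(name): a dict with "camera_matrix" (3x3 intrinsics, pixels), "rvec" (rotation vector, rad) and "tvec" (3), from world to camera coordinates, as OpenCV has them; the wrist camera has in their place "tool_from_camera" (4x4, takes a point from camera to tool coordinates, whose origin is the TCP and whose axes are the flange's). Camera axes: x right, y down, z forward; pixel columns grow to the right and rows downward; lengths in m; the calibration is good to about 2 mm. A picture is of the moment at which its call begins: read the wrist's pose just before it. camera_params takes no time and is no camera call.
- robot.close_job(): hands the job in; it is judged then, once.
Trained networks look in the newest picture that a camera, given by its name, has taken for a name from the list of things; names that differ only in an ending like _2 or _b are one class to them, and where a whole thing is asked for, a point or a joint stands for the part that bears it (a point fixed in the world has none). Each returns a list of dicts, best first, with "conf" (0 to 1); they miss things now and then, are a little off and sometimes report something else, mostly with a low value. They report only what shows in the picture. A call takes as long as a camera call.
- robot.find_in(thing, camera): "extent" ([centre column, centre row, width, height] in pixels, round what is visible of it).
The state is a dict: "time": time; "joint_positions": joint angles; "qvel": joint speeds; "joint_torque": joint torques, N m; "tool_pos": TCP position; "ee_rot": TCP orientation; "wrist_force": force on the tool from outside, world axes, zero at the start; "wrist_torque": the same for the moment, N m; "width": finger opening in m; "finger_force": force on a finger pad.
Only numpy, scipy, OpenCV 4.12 (cv2) and the standard library are available. Lean on these libraries where they do the work, as an engineer would, in place of code of your own. Each camera call takes 0.05 s, during which the arm holds its last target. There are 200 camera calls.

## Working session

There is one attempt and no reset: what is moved stays moved. The work goes in short steps, Python scripts to look and compute and a tool call to move; the robot and the scene stay as the last step left them, time stands still between calls to the robot, and variables do not carry over. Pictures are saved under pics/ and viewed, at most 10 in all, crops included, and the job is handed in when it is done.

Besides the shell and the picture viewer there is one more tool, called after ">>>" as a command line: name --pt "numbers of a row" for each row, then --argument value for the rest. servo_tool: Moves the arm, as the interface text tells. Scaled input: -1 to 1 covers 0.1 m each way for a shift and pi/2 rad each way for a turn. Its arguments: {"type":"object","properties":{"plan":{"type":"array","items":{"type":"array","items":{"type":"number"}}}},"required":["plan"]}

```bash
mkdir -p pics; cat > h.py <<'E'
import numpy as np,cv2
from bench import robot
def cam(n):
    p=robot.camera_params(n);return np.array(p["camera_matrix"]),cv2.Rodrigues(np.array(p["rvec"],float))[0],np.array(p["tvec"],float).ravel()
def unproj(n,u,v,z):
    K,R,t=cam(n);d=R.T@np.linalg.inv(K)@[u,v,1];c=-R.T@t
    return c+d*(z-c[2])/d[2]
def proj(n,P):
    K,R,t=cam(n);q=(K@(R@np.atleast_2d(P).T+t[:,None])).T;return q[:,:2]/q[:,2:]
E
python3 - <<'E'
from h import *
a=[]
for n in("scene","top"):
    im=robot.snapshot(n);cv2.imwrite(f"pics/{n}0.png",cv2.resize(im[:,:,::-1],(800,600)))
    for t in("weight_0","beaker_1","sample_jar_2","upper_knob","lower_knob","upper_front","lower_front","weight_case","weight_case_lid","drawer_box"):
        for d in robot.find_in(t,n)[:1]:print(n,t,np.round(d["extent"]),round(d["conf"],2))
    K,R,t=cam(n);print(n,np.round(-R.T@t,3),np.round(R[2],2))
o=robot.get_obs();print(o["time"],o["tool_pos"],o["ee_rot"])
E
```

```text
scene weight_0 [167. 297.  12.  20.] 0.54
scene sample_jar_2 [305. 259.  23.  29.] 0.87
scene upper_knob [320. 179.  36.  33.] 0.69
scene lower_knob [321. 196.  39.  28.] 0.75
scene upper_front [321. 180.  34.  29.] 0.73
scene lower_front [321. 199.  42.  33.] 0.63
scene weight_case [233. 228.  92.  96.] 0.75
scene weight_case_lid [216. 214.  55.  65.] 0.59
scene drawer_box [302. 181.  76.  62.] 0.94
scene [-0.368  1.048  0.762] [ 0.57 -0.7  -0.42]
top beaker_1 [432. 258.  25.  18.] 0.55
top sample_jar_2 [257. 264.  16.  16.] 0.49
top upper_knob [382. 185.  61.  22.] 0.61
top lower_knob [379. 199.  67.  20.] 0.86
top upper_front [385. 188.  66.  24.] 0.61
top lower_front [382. 198.  66.  25.] 0.91
top weight_case [238. 188.  83.  67.] 0.94
top weight_case_lid [235. 169.  74.  29.] 0.72
top drawer_box [377. 168.  77.  86.] 0.64
top [ 0.305 -0.048  1.462] [ 0.16  0.01 -0.99]
1.1 [ 0.22469347 -0.5020314   0.2225041 ] [ 3.14149590e+00 -1.55741205e-05  4.20836304e-01]
```

View pics/scene0.png

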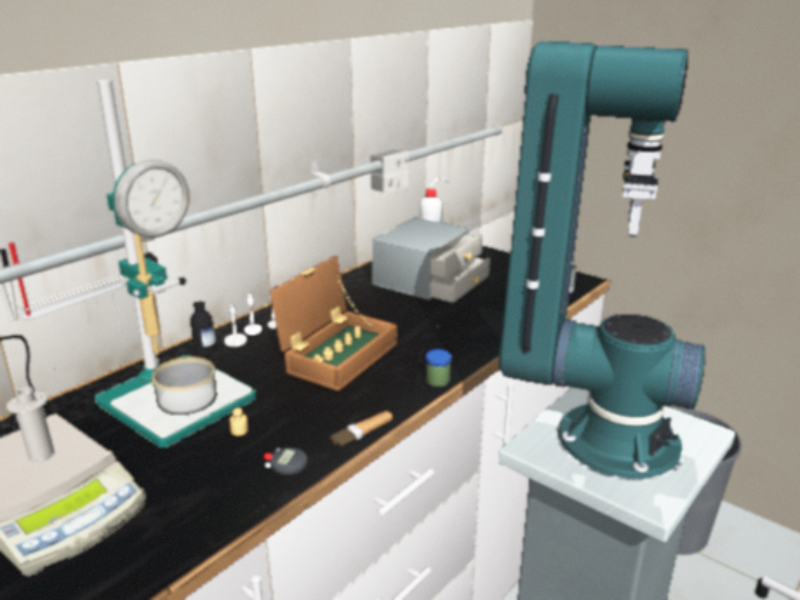

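View pics/top0.png

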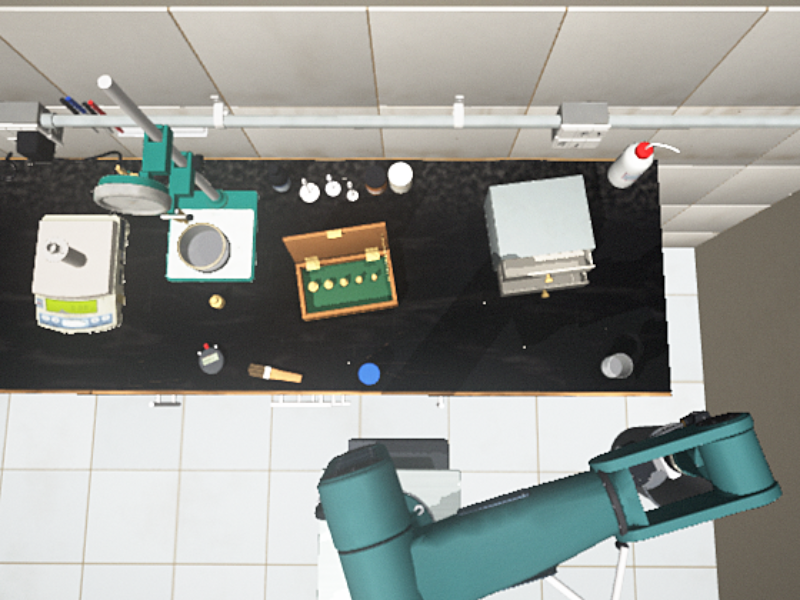

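The scene picture shows the case with its lid up at about (335,320) and the drawer box at (430,260). In the top view the case is around (345,275), the box around (540,235), the jar at (369,373), the beaker at (617,365) and the weight at (217,301). Next I zoom the top view to pick corners.

```bash
python3 - <<'E'
from h import *
im=robot.snapshot("top")[:,:,::-1]
a=im[145:235,190:290];b=im[110:220,335:425]
a=cv2.resize(a,None,fx=4,fy=4,interpolation=3);b=cv2.resize(b,None,fx=4,fy=4,interpolation=3)
c=np.zeros((440,780,3),np.uint8);c[:360,:400]=a;c[:440,410:770]=b
cv2.imwrite("pics/crop.png",c)
E
```

```text
(no output)
```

View pics/crop.png

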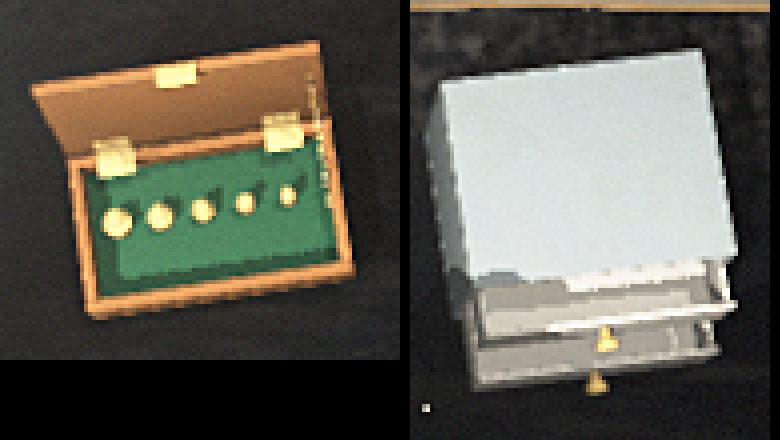

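The crop shows the case rim corners (front-left 86,305, front-right 352,265), the lid's edge from (32,88) to (319,42), and the box top corners (441,86), (704,50), (736,254), (465,283). The drawer knobs are at (606,345) and (597,388).

```bash
cat > fit.py <<'E'
from h import *
from scipy.optimize import least_squares
def T(p,L):
    c,s=np.cos(p[2]),np.sin(p[2]);L=np.array(L,float)
    return np.c_[p[0]+c*L[:,0]-s*L[:,1],p[1]+s*L[:,0]+c*L[:,1],L[:,2]]
E
python3 - <<'E'
from fit import *
A=lambda l:np.array(l,float)/4+[190,145]
B=lambda l:(np.array(l,float)-[410,0])/4+[335,110]
# case
L=[[-.072,.11,.049],[-.072,-.11,.049],[-.072,.11,0],[-.072,-.11,0],[.058,.11,.049],[.058,-.11,.049]]
px=A([[86,305],[352,265],[90,318],[354,277],[70,162],[331,122]])
f=lambda p:(proj("top",T(p,L))-px).ravel()
c=least_squares(f,[.45,.1,0]).x;print("case",c.round(4),f(c).round(1))
hx,hz=.0595,.049
def lid(q): # inner face free edge
    e=[hx-.132*np.cos(q),hz+.132*np.sin(q)];return [[e[0],.11,e[1]],[e[0],-.11,e[1]]]
g=lambda q:(proj("top",T(c,lid(q[0])))-A([[32,86],[319,42]])).ravel()
q=least_squares(g,[1.5]).x;print("lid",q,g(q).round(1))
L2=[[.09,.105,.125],[.09,-.105,.125],[-.08,-.105,.125],[-.08,.105,.125]]
L2=[[.085+d,y,.125] for d,y in((.009,.105),(.009,-.105),(-.161,-.105),(-.161,.105))]
L2=[[x,y,z] for x,y,z in L2]
px2=B([[441,86],[704,50],[736,254],[465,283]])
f=lambda p:(proj("top",T(p,L2))-px2).ravel()
b=least_squares(f,[.5,-.3,0]).x;print("box",b.round(4),f(b).round(1))
for z,pp in((.118,[[485,337],[735,308]]),(.058,[[475,388],[718,350]])):
    g=lambda q:(proj("top",T(b,[[-.076-q[0],.099,z],[-.076-q[0],-.099,z]]))-B(pp)).ravel()
    q=least_squares(g,[.05]).x;print("drawer",q,g(q).round(1))
for n,u,v,z in(("weight",217,301,.04),("jar",369,373,.058),("beaker",617,365,.03)):print(n,unproj("top",u*.7,v*.7,z).round(3))
E
```

```text
case [0.5768 0.1043 0.1525] [-0.1  1.2  0.1  1.3  1.4 -0.2 -0.1  0.5 -0.9 -1.6 -0.4 -1.2]
lid [1.75921622] [-0.2 -0.2 -0.1  0.3]
box [ 0.6972 -0.3366  0.1173] [-0.1 -1.6 -0.7  0.1 -0.2  0.6  1.1  0.8]
drawer [0.03990021] [-0.6 -0.  -0.5  0.2]
drawer [0.06616246] [ 0.3 -1.3 -0.3  1.3]
weight [0.528 0.402 0.04 ]
jar [0.364 0.047 0.058]
beaker [ 0.385 -0.518  0.03 ]
```

>>> servo_tool --pt "0.4 0 0 0 0 0.06 0" --pt "0.8 0 0 0 0 0.12 0" --pt "1 0 0 0 0 0.193 0" --pt "1 0 0 0 0 0.193 0" --pt "1 0 0 0 0 0.193 0"

```text
time: 1.57
tool_pos: [0.3165, -0.4608, 0.2224]
ee_rot: [3.141, 0.001, 0.122]
wrist_force: [-0.4, -0.4, 0.5]
width: 0.0638
finger_force: 0.0
```

```bash
cat >> fit.py <<'E'
BOX=np.array([.6972,-.3366,.1173]);CASE=np.array([.5768,.1043,.1525])
def loc(F,P=None):
    o=robot.get_obs();P=o["tool_pos"] if P is None else P
    c,s=np.cos(F[2]),np.sin(F[2]);d=np.array(P[:2])-F[:2]
    print("t",round(o["time"],2),"local",np.round([c*d[0]+s*d[1],-s*d[0]+c*d[1],P[2]],4),"yaw",np.round(o["ee_rot"],4),"F",np.round(o["wrist_force"],2),"w",o["width"])
E
python3 -c "
from fit import *
loc(BOX)
print(unproj('top',320*.7,160*.7,0), unproj('top',335*.7,185*.7,0.03))"
```

```text
t 1.57 local [-0.3926 -0.0788  0.2224] yaw [3.1414e+00 7.0000e-04 1.2160e-01] F [-0.43 -0.43  0.49] w 0.06375302534583391
[0.88721521 0.17839499 0.        ] [0.81241719 0.13612518 0.03      ]
```

>>> servo_tool --pt "0.35 -0.2 0 0 0 0 0" --pt "0.7 -0.4 0 0 0 0 0" --pt "1 -0.6 0 0 0 0 0" --pt "1 -0.6 0 0 0 0 0"

```text
time: 1.9
tool_pos: [0.4111, -0.3869, 0.2226]
ee_rot: [-3.14, -0.002, 0.124]
wrist_force: [-0.4, -0.7, 0.5]
width: 0.0374
finger_force: 0.0
```

>>> servo_tool --pt "0.35 -0.2 0.2 0 0 0 0" --pt "0.7 -0.4 0.4 0 0 0 0" --pt "1 -0.54 0.6 0 0 0 0" --pt "1 -0.54 0.6 0 0 0 0"

```text
time: 2.23
tool_pos: [0.502, -0.3212, 0.1575]
ee_rot: [-3.135, 0.004, 0.123]
wrist_force: [0.3, 0.0, -0.4]
width: 0.0106
finger_force: 0.0
```

>>> servo_tool --pt "0.1 0 0.3 0 0 0 0" --pt "0.2 0 0.59 0 0 0 0" --pt "0.2 0 0.59 0 0 0 0" --pt "0.2 0 0.59 0 0 0 0"

```text
time: 2.57
tool_pos: [0.5188, -0.3227, 0.1016]
ee_rot: [-3.139, 0.004, 0.117]
wrist_force: [0.3, -0.2, 0.4]
width: 0.0009
finger_force: 0.0
```

```bash
python3 -c "
from fit import *
loc(BOX)
im=robot.snapshot('wrist');cv2.imwrite('pics/w1.png',im[:,:,::-1])"
```

```text
t 2.57 local [-0.1755  0.0347  0.1016] yaw [-3.1388  0.0044  0.1173] F [ 0.34 -0.19  0.39] w 0.0008781983993387823
```

View pics/w1.png

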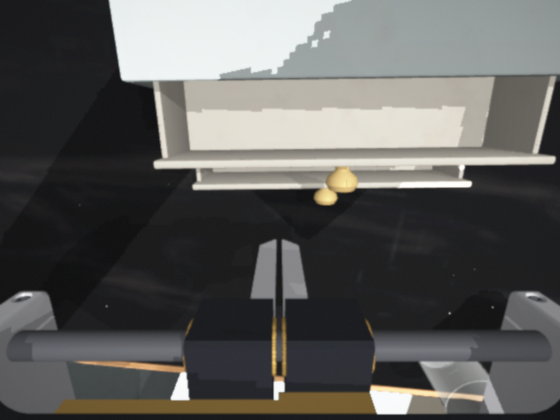

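The wrist view shows the closed fingertips at (278,245), clear of and left of the knobs at (342,180) and (325,197). I push the upper drawer now.

>>> servo_tool --pt "0.25 0 0 0 0 0 0" --pt "0.4 0 0 0 0 0 0" --pt "0.5 0 0 0 0 0 0" --pt "0.57 0 0 0 0 0 0" --pt "0.64 0 0 0 0 0 0" --pt "0.7 0 0 0 0 0 0" --pt "0.75 0 0 0 0 0 0" --pt "0.8 0 0 0 0 0 0" --pt "0.85 0 0 0 0 0 0" --pt "0.85 0 0 0 0 0 0"

```text
time: 3.45
tool_pos: [0.6063, -0.3119, 0.1033]
ee_rot: [-3.141, -0.001, 0.118]
wrist_force: [-0.5, -0.1, 0.3]
width: 0.0006
finger_force: 0.0
```

>>> servo_tool --pt "0.02 0 0 0 0 0 0" --pt "0.04 0 0 0 0 0 0" --pt "0.06 0 0 0 0 0 0" --pt "0.06 0 0 0 0 0 0"

```text
time: 3.78
tool_pos: [0.6091, -0.3115, 0.1032]
ee_rot: [-3.14, 0.006, 0.117]
wrist_force: [-7.7, -0.9, 2.0]
width: 0.0001
finger_force: 3.6
```

```bash
python3 -c "
from fit import *
loc(BOX)"
```

```text
t 3.78 local [-0.0845  0.0353  0.1032] yaw [-3.1403  0.0059  0.1173] F [-7.69 -0.91  2.03] w 0.00014884999237017187
```

>>> servo_tool --pt "0.03 0 0 0 0 0 0" --pt "0.05 0 0 0 0 0 0" --pt "0.05 0 0 0 0 0 0"

```text
time: 4.03
tool_pos: [0.6092, -0.3114, 0.1033]
ee_rot: [-3.138, 0.017, 0.116]
wrist_force: [-20.4, -0.2, 8.5]
width: 0.0003
finger_force: 9.7
```

>>> servo_tool --pt "-0.3 0 0 0 0 0 0" --pt "-0.7 0 0 0 0 0 0" --pt "-0.9 0 0.2 0 0 0 0" --pt "-0.9 0 0.48 0 0 0 0" --pt "-0.9 0 0.48 0 0 0 0"

```text
time: 4.45
tool_pos: [0.5232, -0.3194, 0.0501]
ee_rot: [-3.135, 0.006, 0.116]
wrist_force: [-1.0, -0.3, -1.7]
width: 0.0005
finger_force: 0.0
```

```bash
python3 -c "
from fit import *
loc(BOX)
im=robot.snapshot('wrist');cv2.imwrite('pics/w2.png',im[:,:,::-1])"
```

```text
t 4.45 local [-0.1708  0.0374  0.0501] yaw [-3.1347  0.0065  0.116 ] F [-1.03 -0.26 -1.67] w 0.0004879348679847342
```

View pics/w2.png

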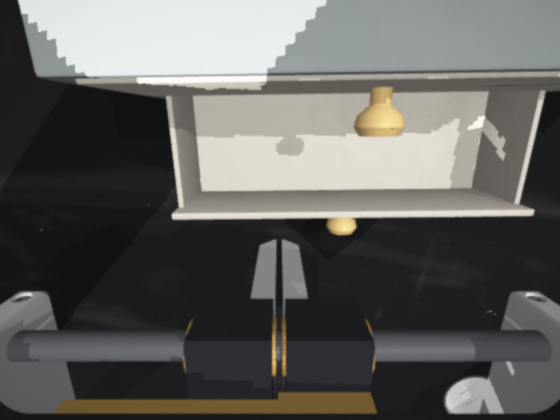

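The upper drawer looks flush with the box (wrist view: front edge at row ~85, force rose steeply at the stop). I now push the lower drawer with the tips tilted forward a little.

>>> servo_tool --pt "0 0 -0.05 0 0.06 0 0" --pt "0.15 0 -0.05 0 0.11 0 0" --pt "0.3 0 -0.05 0 0.11 0 0" --pt "0.37 0 -0.05 0 0.11 0 0" --pt "0.44 0 -0.05 0 0.11 0 0" --pt "0.51 0 -0.05 0 0.11 0 0" --pt "0.58 0 -0.05 0 0.11 0 0" --pt "0.64 0 -0.05 0 0.11 0 0" --pt "0.7 0 -0.05 0 0.11 0 0" --pt "0.75 0 -0.05 0 0.11 0 0" --pt "0.78 0 -0.05 0 0.11 0 0" --pt "0.78 0 -0.05 0 0.11 0 0"

```text
time: 5.5
tool_pos: [0.6053, -0.3121, 0.0604]
ee_rot: [3.142, -0.173, 0.118]
wrist_force: [-0.1, 0.6, -0.5]
width: 0.0003
finger_force: 0.0
```

```bash
python3 -c "
from fit import *
loc(BOX)"
```

```text
t 5.5 local [-0.0884  0.0351  0.0604] yaw [ 3.1416 -0.1734  0.1181] F [-0.06  0.56 -0.51] w 0.00028493251176947803
```

>>> servo_tool --pt "0.02 0 0 0 0 0 0" --pt "0.04 0 0 0 0 0 0" --pt "0.06 0 0 0 0 0 0" --pt "0.07 0 0 0 0 0 0" --pt "0.07 0 0 0 0 0 0"

```text
time: 5.92
tool_pos: [0.6073, -0.3118, 0.0603]
ee_rot: [-3.14, -0.163, 0.117]
wrist_force: [-10.7, -1.9, 2.8]
width: 0.0002
finger_force: 5.2
```

>>> servo_tool --pt "0.02 0 0 0 0 0 0" --pt "0.03 0 0 0 0 0 0" --pt "0.03 0 0 0 0 0 0"

```text
time: 6.17
tool_pos: [0.6076, -0.3118, 0.0604]
ee_rot: [-3.139, -0.158, 0.117]
wrist_force: [-17.5, -1.0, 6.6]
width: 0.0003
finger_force: 8.4
```

>>> servo_tool --pt "-0.3 0 0 0 0 0 0" --pt "-0.7 0 0 0 -0.05 0 0" --pt "-0.9 0 -0.2 0 -0.11 0 0" --pt "-0.9 0 -0.5 0 -0.11 0 0" --pt "-0.9 0 -0.9 0 -0.11 0 0" --pt "-0.9 0 -0.9 0 -0.11 0 0" --pt "-0.9 0 -0.9 0 -0.11 0 0"

```text
time: 6.75
tool_pos: [0.5127, -0.3247, 0.1396]
ee_rot: [3.136, -0.007, 0.117]
wrist_force: [0.1, 0.6, -0.2]
width: 0.0008
finger_force: 0.0
```

```bash
python3 -c "
from fit import *
loc(BOX);loc(CASE)
im=robot.snapshot('wrist')[:,:,::-1]
im2=robot.snapshot('top')[:,:,::-1][110:220,335:425]
c=np.zeros((420,800,3),np.uint8);c[:315,:420]=cv2.resize(im,(420,315));c[:,430:774]=cv2.resize(im2,(344,420),interpolation=3)
cv2.imwrite('pics/w3.png',c)"
```

```text
t 6.75 local [-0.1819  0.0334  0.1396] yaw [ 3.136  -0.0067  0.1173] F [ 0.06  0.61 -0.25] w 0.0008400073415428334
t 6.75 local [-0.1285 -0.4143  0.1396] yaw [ 3.136  -0.0067  0.1173] F [ 0.06  0.61 -0.25] w 0.0008400073415428334
```

View pics/w3.png

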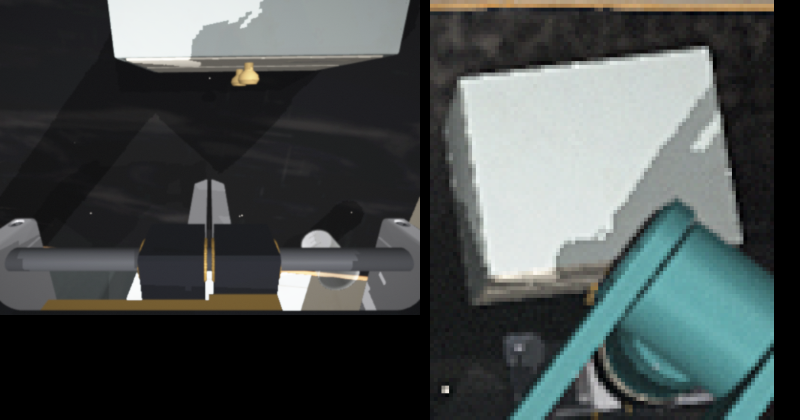

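Both drawers are closed: only the knobs stand out, at about (243,75) in the wrist view. I check the wall rail's clearance before going behind the lid.

```bash
python3 -c "
from fit import *
for z in (.2,.3,.4,.5):print(z,unproj('top',460*.7,122*.7,z).round(3))
for z in (.2,.3,.4,.5):print(z,unproj('scene',322*.7,180*.7,z).round(3))"
```

```text
0.2 [ 0.894 -0.151  0.2  ]
0.3 [ 0.847 -0.143  0.3  ]
0.4 [ 0.801 -0.134  0.4  ]
0.5 [ 0.754 -0.126  0.5  ]
0.2 [ 1.06  -0.331  0.2  ]
0.3 [ 0.806 -0.085  0.3  ]
0.4 [0.552 0.16  0.4  ]
0.5 [0.298 0.405 0.5  ]
```

>>> servo_tool --pt "0 -0.3 -0.4 0 0 -0.02 0" --pt "0 -0.7 -0.8 0 0 -0.02 0" --pt "0 -1 -1 0 0 -0.02 0" --pt "0 -1 -1 0 0 -0.02 0"

```text
time: 7.18
tool_pos: [0.4997, -0.2213, 0.2379]
ee_rot: [3.141, -0.003, 0.151]
wrist_force: [0.4, 0.6, 1.5]
width: 0.0004
finger_force: 0.0
```

>>> servo_tool --pt "0.2 -0.4 -0.2 0 0 0 0" --pt "0.4 -0.8 -0.3 0 0 0 0" --pt "0.5 -1 -0.3 0 0 0 0" --pt "0.5 -1 -0.3 0 0 0 0"

```text
time: 7.52
tool_pos: [0.5351, -0.1125, 0.2645]
ee_rot: [-3.139, -0.001, 0.156]
wrist_force: [-0.6, -0.1, 0.2]
width: 0.0005
finger_force: 0.0
```

```bash
python3 -c "
from fit import *
loc(CASE)"
```

```text
t 7.52 local [-0.0741 -0.208   0.2645] yaw [-3.1387e+00 -6.0000e-04  1.5630e-01] F [-0.62 -0.14  0.24] w 0.0005078174559260393
```

>>> servo_tool --pt "0.4 -0.35 0 0 0 0 0" --pt "0.7 -0.7 0 0 0 0 0" --pt "1 -1 0 0 0 0 0" --pt "1 -1 0 0 0 0 0"

```text
time: 7.85
tool_pos: [0.6191, -0.0005, 0.2615]
ee_rot: [-3.139, 0.004, 0.153]
wrist_force: [-0.7, 0.3, 0.7]
width: 0.0005
finger_force: 0.0
```

>>> servo_tool --pt "0.4 -0.35 0 0 0 0 0" --pt "0.7 -0.7 0 0 0 0 0" --pt "1 -1 0 0 0 0 0" --pt "1 -1 0 0 0 0 0" --pt "1 -1 0 0 0 0 0"

```text
time: 8.27
tool_pos: [0.7028, 0.1129, 0.2597]
ee_rot: [-3.14, 0.006, 0.154]
wrist_force: [-0.3, 0.3, -0.2]
width: 0.0003
finger_force: 0.0
```

```bash
python3 -c "
from fit import *
loc(CASE)
im=robot.snapshot('wrist');cv2.imwrite('pics/w4.png',im[:,:,::-1])"
```

```text
t 8.27 local [ 0.1258 -0.0106  0.2597] yaw [-3.1405  0.0065  0.1535] F [-0.28  0.29 -0.15] w 0.0002883250799400086
```

View pics/w4.png

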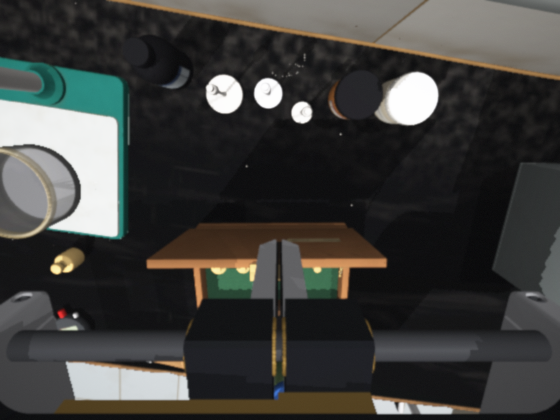

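The wrist view shows the lid's outer face, from rows 225 to 265, just under the fingertips at (278,240). I project the model into this view to confirm the gap.

```bash
python3 -c "
from fit import *
from scipy.spatial.transform import Rotation as Ro
p=robot.camera_params('wrist');M=np.array(p['tool_from_camera']);K=np.array(p['camera_matrix']);o=robot.get_obs()
print(M.round(3))
R=Ro.from_euler('xyz',o['ee_rot']).as_matrix()
def pw(P):
    t=(np.atleast_2d(P)-o['tool_pos'])@R; c=(t-M[:3,3])@M[:3,:3]; q=c@K.T; return (q[:,:2]/q[:,2:]).round()
for q in (1.6,1.7,1.76,1.8):
    e=np.array([.0595-.132*np.cos(q),.049+.132*np.sin(q)]);n=.009*np.array([np.sin(q),np.cos(q)])
    print(q,e,pw(T(CASE,[[e[0],y,e[1]] for y in(.11,-.11)])).tolist(),pw(T(CASE,[[e[0]+n[0],y,e[1]+n[1]] for y in(.11,-.11)])).tolist())
print(pw(T(CASE,[[.0685,y,.049] for y in(.11,-.11)])).tolist())
"
```

```text
[[-0.    -0.957 -0.29   0.085]
 [ 1.    -0.     0.     0.   ]
 [-0.    -0.29   0.957 -0.163]
 [ 0.     0.     0.     1.   ]]
1.6 [0.06335434 0.18094372] [[146.0, 283.0], [383.0, 283.0]] [[145.0, 275.0], [384.0, 274.0]]
1.7 [0.07650747 0.17989975] [[145.0, 270.0], [384.0, 270.0]] [[144.0, 261.0], [385.0, 260.0]]
1.76 [0.08432614 0.17864437] [[144.0, 262.0], [385.0, 261.0]] [[144.0, 252.0], [385.0, 252.0]]
1.8 [0.08949068 0.17754789] [[144.0, 256.0], [385.0, 256.0]] [[144.0, 246.0], [385.0, 246.0]]
[[187.0, 227.0], [350.0, 227.0]]
```

>>> servo_tool --pt "0 -0.1 0.3 0 0 0 0" --pt "0 -0.1 0.6 0 0 0 0" --pt "0 -0.1 0.85 0 0 0 0" --pt "0 -0.1 0.85 0 0 0 0" --pt "0 -0.1 0.85 0 0 0 0"

```text
time: 8.73
tool_pos: [0.6986, 0.1175, 0.1777]
ee_rot: [3.141, 0.006, 0.147]
wrist_force: [0.7, -0.0, -0.9]
width: -0.0001
finger_force: 0.0
```

>>> servo_tool --pt "-0.15 0 0 0 0 0 0" --pt "-0.25 0 0 0 0 0 0" --pt "-0.35 0 0 0 0 0 0" --pt "-0.45 0 0 0 0 0 0" --pt "-0.55 0 0 0 0 0 0" --pt "-0.65 0 0 0 0 0 0" --pt "-0.65 0 0 0 0 0 0"

```text
time: 9.32
tool_pos: [0.6368, 0.1087, 0.1852]
ee_rot: [3.14, -0.007, 0.148]
wrist_force: [1.4, -0.2, 0.4]
width: 0.0006
finger_force: 0.1
```

```bash
python3 -c "
from fit import *
loc(CASE)"
```

```text
t 9.32 local [ 0.06   -0.0047  0.1852] yaw [ 3.1403 -0.0075  0.1477] F [ 1.43 -0.19  0.36] w 0.0005682331114622922
```

>>> servo_tool --pt "-0.14 0 0.04 0 0 0 0" --pt "-0.28 0 0.09 0 0 0 0" --pt "-0.42 0 0.15 0 0 0 0" --pt "-0.51 0 0.2 0 0 0 0" --pt "-0.6 0 0.25 0 0 0 0" --pt "-0.67 0 0.31 0 0 0 0" --pt "-0.74 0 0.38 0 0 0 0" --pt "-0.81 0 0.46 0 0 0 0" --pt "-0.88 0 0.54 0 0 0 0" --pt "-0.88 0 0.54 0 0 0 0"

```text
time: 10.15
tool_pos: [0.5489, 0.096, 0.1273]
ee_rot: [3.141, -0.001, 0.148]
wrist_force: [-1.0, -0.2, 1.6]
width: 0.0004
finger_force: 0.2
```

```bash
python3 -c "
from fit import *
loc(CASE)"
```

```text
t 10.15 local [-0.0288 -0.004   0.1273] yaw [ 3.1408e+00 -1.1000e-03  1.4810e-01] F [-0.96 -0.23  1.59] w 0.0003967915310081954
```

>>> servo_tool --pt "-0.04 0 0.07 0 0 0 0" --pt "-0.08 0 0.15 0 0 0 0" --pt "-0.12 0 0.23 0 0 0 0" --pt "-0.14 0 0.31 0 0 0 0" --pt "-0.16 0 0.39 0 0 0 0" --pt "-0.18 0 0.46 0 0 0 0" --pt "-0.18 0 0.51 0 0 0 0" --pt "-0.18 0 0.53 0 0 0 0" --pt "-0.18 0 0.53 0 0 0 0"

```text
time: 10.9
tool_pos: [0.5303, 0.0943, 0.0751]
ee_rot: [-3.141, 0.002, 0.149]
wrist_force: [-5.3, -2.1, 12.5]
width: 0.0006
finger_force: 6.2
```

>>> servo_tool --pt "0 0 0.03 0 0 0 0" --pt "0 0 0.05 0 0 0 0" --pt "0 0 0.05 0 0 0 0"

```text
time: 11.15
tool_pos: [0.5305, 0.0944, 0.0748]
ee_rot: [3.141, 0.001, 0.15]
wrist_force: [-14.0, -1.0, 30.6]
width: 0.0004
finger_force: 15.6
```

>>> servo_tool --pt "0 0 -0.3 0 0 0 0" --pt "0 0 -0.6 0 0 0 0" --pt "0 0 -1 0 0 0 0" --pt "0 0 -1 0 0 0 0"

```text
time: 11.48
tool_pos: [0.5347, 0.0949, 0.1764]
ee_rot: [3.141, -0.013, 0.149]
wrist_force: [1.7, -1.0, 1.0]
width: 0.0006
finger_force: 0.0
```

>>> servo_tool --pt "-0.3 0 -0.3 0 0 0 0" --pt "-0.6 0 -0.6 0 0 0 0" --pt "-1 0 -0.6 0 0 0 0" --pt "-1 0 -0.6 0 0 0 0" --pt "-1 0 -0.6 0 0 0 0"

```text
time: 11.9
tool_pos: [0.4307, 0.0795, 0.2281]
ee_rot: [-3.141, -0.0, 0.149]
wrist_force: [0.3, -0.3, 0.8]
width: 0.0006
finger_force: 0.0
```

```bash
python3 -c "
from fit import *
loc(CASE)
a=robot.snapshot('scene')[:,:,::-1][140:320,140:360]
b=robot.snapshot('top')[:,:,::-1][110:290,120:450]
c=np.zeros((600,800,3),np.uint8);c[:360,:440]=cv2.resize(a,(440,360),interpolation=3);c[370:600,:420]=cv2.resize(b,(420,230),interpolation=3)
w=robot.snapshot('wrist')[:,:,::-1];c[:263,450:]=cv2.resize(w,(350,263))
cv2.imwrite('pics/end.png',c)"
```

```text
t 11.9 local [-0.1481 -0.0023  0.2281] yaw [-3.1413e+00 -5.0000e-04  1.4930e-01] F [ 0.31 -0.27  0.75] w 0.0006276367110165672
```

View pics/end.png

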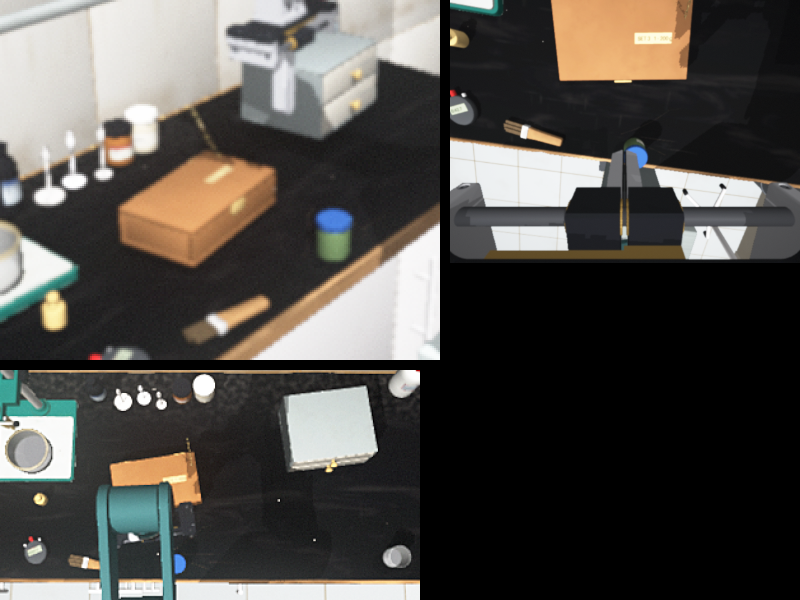

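The picture shows the lid flat on the case at (200,210), both drawer fronts flush at (355,90), and the weight, jar and beaker still standing in place.

```bash
python3 -c "
from bench import robot
print(robot.close_job())"
```

```text
the job is handed in; nothing more can be done
None
```

The lid is fully shut and both drawers are fully home, pushed only with the closed fingertips; the weight, beaker and jar still stand in place, and the job was handed in at about 12 s.

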